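Roll a specimen bottle home on the bench reader

ROBOT

A 6-joint arm with a two-finger parallel gripper is mounted at the origin on the work surface. World frame = base frame: x ahead of the robot, y to its left, z up, the work surface at z = 0. Lengths are in m, angles in rad, forces in N, time in s.
With the tool pointing down it reaches from about 0.375 to 0.75 m from the base axis. Payload 9 kg.
Tool frame: the origin (TCP) lies between the finger pads; the fingertips stand 17 mm ahead of it and the grasp point (between the pads) lies 2 mm behind it (bot.tcp_to_tips is the distance from the TCP to the fingertips, in m); z points along the fingers, y is the direction in which the jaws open and shut (so a half turn about z gives the same grasp; the last joint's range is limited). The gripper opens to 85 mm and grips with 20 to 120 N. Pads are 22 mm wide; open, the fingers measure 114 mm over their backs; the gripper's body (76 mm by 85 mm) begins 54 mm behind the grasp point. The pads swing forward as they close: fully open they stand 13 mm farther back than shut.
Start: joints at [-1.329, 0.104, 0.097, 1.564, 0, 1.353], TCP at [0.266, -0.538, 0.248] pointing down, gripper open.
Joint ranges: [-2.99, 2.99], [-0.84, 1.86], [-1.1, 1.16], [-1.84, 2.11], [-1.51, 1.56], [-3.14, 3.14]. Speed limits (rad/s): [2.22, 2.22, 2.57, 3.14, 3.14, 3.14].

INTERFACE

Orientations are given as a unit quaternion [w, x, y, z].
In Python, from rig import bot gives the robot as it stands.
- The arm moves only by the tool apply_moves, never from a script. Its argument "increments" is a list of rows, each a list of 6 numbers: the shift along the tool's x, y, z each as a share of 0.15 m, from -1 to 1, then the turn, a rotation vector about the tool's x, y, z each as a share of 360 degrees, from -1 to 1. In form: [[x, y, z, ax, ay, az], ...]. A call has 1 to 10 rows; each row is the pose to reach, as a shift and turn from the pose commanded when the call began, along the tool's axes at that moment, turning the shorter way round; what a row does not reach only later rows make up. A row lasts 1/10 s, in which the tool goes at most 50 mm and 8.59 degrees, less where a joint would pass 70% of its speed; a pose out of reach is approached as far as the arm can. A call with a number of a shift or a turn outside -1 to 1 is refused whole. A call with a gripper value outside its range is refused whole. "jaw" is the closure, from -1 (fully open) to 1 (shut), set as the call begins (left out, the last holds). The fingers move at their own pace and stop on an object; "force" is the grip in N (left out, the last holds). Time passes only in rows, so rows that repeat a pose let the fingers close. It gives the time, the measured TCP pose, the force and the opening at its end, in the units of the state.
- bot.state(): the state, without advancing time (a new reading comes with each control period).
- bot.snapshot(name): name is "scene" or "side" or "wrist"; returns a dict with "color" (384x512x3 uint8, blue, green, red), "K" (3x3 intrinsics, pixels), "position" and "rotation" of the camera in the world. Camera axes: x right, y up, looking along -z (the intrinsics and any distortion apply to the point x, -y, -z); pixel columns grow to the right and rows downward; lengths in m; the calibration is good to about 2 mm. A picture is of the moment at which its call begins. There is no depth.
- bot.hand_in(): hands the job in, once; it reports no verdict.
The state is a dict: "time": time; "joint_pos": joint angles; "dq": joint speeds; "joint_efforts": joint torques, N m; "tcp_pos": TCP position; "tcp_rot": TCP orientation; "contact_force": force on the tool from outside, world axes, zero at the start; "ft_torque": the same for the moment, N m; "gripper_width": finger opening in m.
Only numpy, scipy, OpenCV 4.12 (cv2) and the standard library are available. Lean on these libraries where they do the work, as an engineer would, in place of code of your own. Each camera call takes 0.05 s, during which the arm holds its last target.

TASK

The specimen bottle lies a little askew on the bench reader's mat: roll it over the mat by pushing its side, without lifting it or letting it run, up to the trigger bar so that it lies square along the bar over the read window. Keep pushing until it has pressed the sprung bar in and hold it in for about a second to take the reading, without jamming the bar hard against its end stop. Then ease off slowly, so that the bar comes back out and the bottle is left lying still and square against it, and leave the other things on the bench alone.

Things in the scene. Friction and masses are not known exactly. Their poses are not given: they have to be found in the camera images.
- bottle: Specimen bottle: amber glass, paper wrap label, white ribbed screw cap. Plain cylinder 30 mm in diameter, 95 mm long, 70 to 125 g, lying on its side on the reader's mat. Origin on its axis at mid length; y runs along it towards the cap, x and z turn as it rolls. It rolls square to its own axis, so a skewed one runs off sideways and is not straightened by the push; it coasts only a little.
- reader: White bench reader, fixed. Origin on the bench; x points along its flat deck from the open front edge towards bar and housing, y across, z up. Deck top level, 16 mm above the bench, from x = -113 to +85 mm and y = -95 to +95 mm: black rubber mat, then a grey strip. Housing from x = 98 to 203 mm, at most 49 mm high. Side cheeks 28 mm high at y = +-98 mm, x = -65 to +100 mm.
- bar: Aluminium trigger bar at the deck's far end, 170 mm wide, 20 mm high, face upright. Origin amid its face, 31 mm above the bench, 85 mm ahead of the reader's origin when out; axes as the reader's. Sprung along +x: moves from 1 N, switch closes 1.5 mm in at 5.5 N, rigid end stop 2 mm in at 7 N; 10 N on it is too much. The bottle rubs on the mat: the push on it is 1.3 to 1.7 times that on the bar.
- pot: Bystander: white specimen pot with a screw lid, 54 mm in diameter, 68 mm high, standing on the bench beside the reader. Origin at the centre of its underside.
- slidebox: Bystander: grey slide box 87 x 36 x 35 mm on the bench beside the reader. Origin at the centre of its underside.
- brush: Bystander: fine sectioning brush with a wooden handle, 156 mm long and 9 mm thick, lying on the bench beside the reader's housing. Origin near mid length, on the bench.
- window (a point): Middle of the glass read window, let flush into the grey strip of the deck in front of the bar: 22 mm along the deck by 70 mm across it, 16 mm above the bench, 67 mm ahead of the reader's origin. Axes as the reader's. The bottle at home against the bar has its axis 70 mm ahead of the reader's origin and 31 mm above the bench.
Things that resemble listed ones, but are neither listed nor needed, are in the scene too. Leave any black or blue look-alike of the bottle alone.

How it is judged:
On the way, in this order (a step that is already met when the one before it is completed fails the run):
1. the bottle has rolled at least half over on the deck on its way (angle between bottle's own z axis and vertical above 2.4 rad and z of bottle in the frame of reader below 0.034 m), for 0.02 s.
2. the bottle has been rolled up to the bar and lies square along it, on the deck (x of bottle in the frame of bar above -0.018 m and angle between the y axis of bottle and the y axis of reader, either way round below 0.06 rad), for 0.05 s.
3. the bottle holds the bar pressed in by 1.5 mm or more for 0.6 s (all of step 2 and x of bar in the frame of reader above 0.0865 m and contact force between the fingers and bottle above 0.5 N), for 0.6 s.
At the end, for the whole second after the job is handed in: The bar is out again (less than 0.8 mm in); the bottle lies still on the deck within 3 mm of the bar's face, square to it within 0.06 rad, its middle within 25 mm of the middle of the read window (all of step 2 and x of bar in the frame of reader below 0.0858 m and y of bottle in the frame of reader between -0.025 and 0.025 m and z of bottle in the frame of reader below 0.034 m and linear speed of bottle below 0.01 m/s); the robot touches nothing.
It fails at once if the bottle is lifted or hops off the deck (its axis more than 6 mm above its rolling height) (z of bottle in the frame of reader above 0.037 m).
It fails at once if the bottle runs (faster than 0.2 m/s) (linear speed of bottle above 0.2 m/s).
It fails at once if the bar is driven hard onto its end stop (10 N or more on the bar) (contact force between bottle and bar above 10 N).
It fails at once if a bystander is disturbed (pot, slide box or brush moved more than 15 mm) (distance of any of pot, slidebox, brush from where it was at the start of the episode above 0.015 m).
It also fails if it takes over 72 s, if anything falls off the work surface, if the arm or the gripper's body presses on something with over 40 N, if the wrist force passes 120 N, or if a joint passes its speed limit or range.

## Working session

There is one attempt and no reset: what is moved stays moved. The work goes in short steps, Python scripts to look and compute and a tool call to move; the robot and the scene stay as the last step left them, time stands still between calls to the robot, and variables do not carry over. Pictures are saved under pics/ and viewed, and the job is handed in when it is done.

Besides the shell and the picture viewer there is one more tool, called as a command line: name --pt "numbers of a row" for each row, then --argument value for the rest. apply_moves: Moves the arm, as the interface text tells. Shift numbers are shares of 0.15 m and turn numbers shares of 360 degrees, none past 1 either way. Its arguments: {"type":"object","properties":{"increments":{"type":"array","items":{"type":"array","items":{"type":"number","minimum":-1,"maximum":1}}},"jaw":{"type":"number"},"force":{"type":"number"}},"required":["increments"]}

```bash
ls; mkdir -p pics
python3 - <<'E'
from rig import bot
import cv2,numpy as np
s=bot.state();print({k:np.round(v,3) for k,v in s.items()},bot.tcp_to_tips)
for n in ["scene","side","wrist"]:
    d=bot.snapshot(n);cv2.imwrite(f"pics/{n}0.png",d["color"])
    np.savez(f"{n}0.npz",**d);print(n,d["K"].tolist(),d["position"],np.round(d["rotation"],3).tolist(),d.keys())
E
```

```text
pics
{'time': np.float64(0.0), 'joint_pos': array([-1.329,  0.105,  0.096,  1.564,  0.   ,  1.353]), 'dq': array([ 0.   , -0.   , -0.001,  0.001, -0.   ,  0.001]), 'joint_efforts': array([-1.0000e-03, -5.5693e+01,  5.0365e+01,  1.7000e-02, -1.0000e-03,
        0.0000e+00]), 'tcp_pos': array([ 0.266, -0.537,  0.248]), 'tcp_rot': array([-0.001,  0.974,  0.228,  0.   ]), 'contact_force': array([-0.208, -0.009, -0.956]), 'ft_torque': array([-0.004,  0.02 , -0.009]), 'gripper_width': np.float64(0.086)} 0.017
scene [[389.3368881019929, 0.0, 256.64628069434684], [0.0, 389.3368881019929, 184.0446297558232], [0.0, 0.0, 1.0]] [1.04340474 0.54972354 0.77142369] [0.373, 0.149, 0.349, 0.846] dict_keys(['color', 'K', 'position', 'rotation'])
side [[355.18219744619364, 0.0, 254.4234046563372], [0.0, 355.18219744619364, 193.4161533418277], [0.0, 0.0, 1.0]] [ 0.13189803 -0.54758961  0.49003592] [0.835, 0.474, -0.148, -0.235] dict_keys(['color', 'K', 'position', 'rotation'])
wrist [[343.0461785491442, 0.0, 253.0438055889844], [0.0, 343.0461785491442, 187.14528059666753], [0.0, 0.0, 1.0]] [ 0.33891957 -0.50096927  0.37347586] [0.838, -0.137, 0.085, -0.52] dict_keys(['color', 'K', 'position', 'rotation'])
```

View pics/scene0.png

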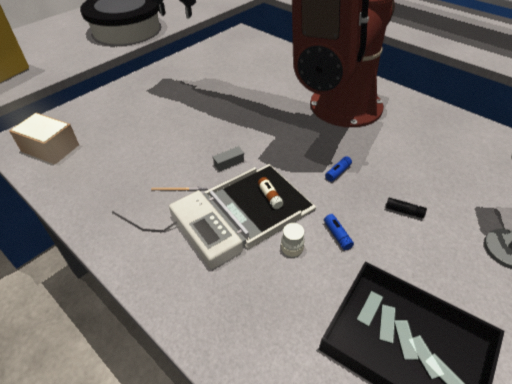

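View pics/side0.png

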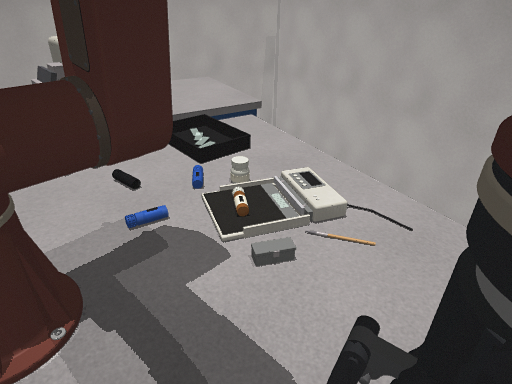

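View pics/wrist0.png

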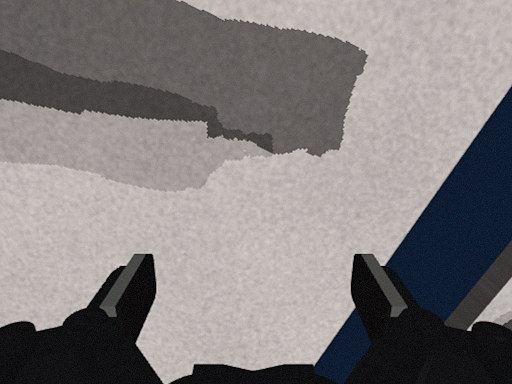

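The scene view shows the reader at about (240,215). The amber bottle with the white label is on the mat at (270,193), or (240,200) in the side view. Blue look-alikes are at (338,168) and (338,231), and a black one at (406,208). Only the amber one fits the description, so I'll enlarge it.

```bash
cat > h.py <<'E'
import numpy as np,cv2
from scipy.spatial.transform import Rotation as R
def rot(q): return R.from_quat([q[1],q[2],q[3],q[0]]).as_matrix()
def ray(d,u,v):
    K=d["K"];c=np.array([(u-K[0,2])/K[0,0],-(v-K[1,2])/K[1,1],-1.]);return rot(d["rotation"])@c
def onz(d,u,v,z):
    r=ray(d,u,v);p=np.asarray(d["position"]);return p+r*(z-p[2])/r[2]
def proj(d,P):
    c=rot(d["rotation"]).T@(np.asarray(P)-d["position"]);K=d["K"]
    return K[0,0]*c[0]/-c[2]+K[0,2], K[1,1]*-c[1]/-c[2]+K[1,2]
def crop(d,x0,y0,x1,y1,f,name):
    im=cv2.resize(d["color"][y0:y1,x0:x1],None,fx=f,fy=f,interpolation=cv2.INTER_CUBIC);cv2.imwrite("pics/"+name,im)
E
python3 - <<'E'
from h import *
d=dict(np.load("scene0.npz"));crop(d,165,150,325,270,5,"s1.png")
d=dict(np.load("side0.npz"));crop(d,195,150,355,270,5,"d1.png")
E
```

```text
(no output)
```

View pics/s1.png

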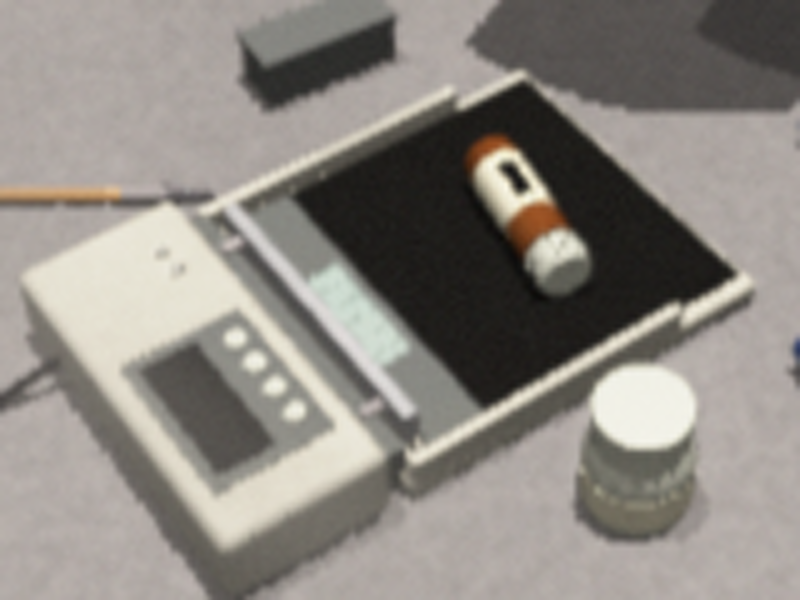

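View pics/d1.png

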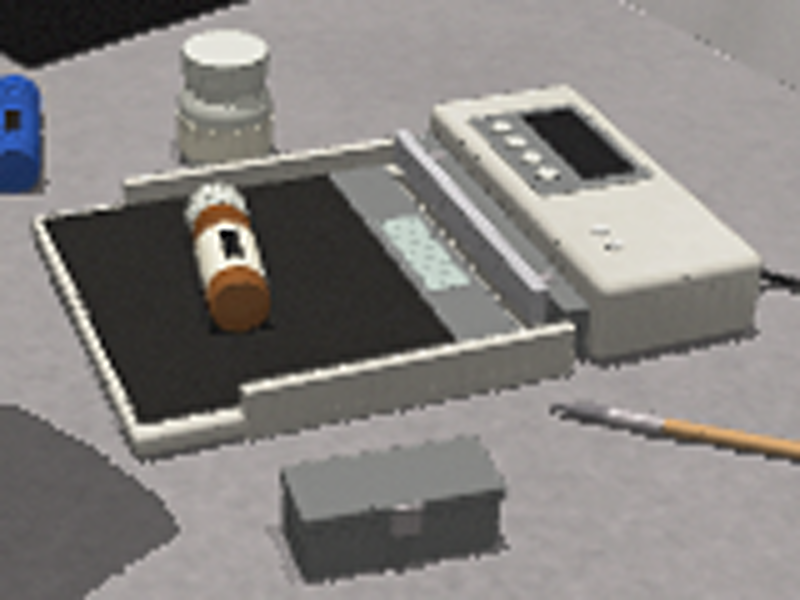

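The crop confirms it: amber body, white wrap label and white ribbed cap, lying on the mat. Its cap end is at crop (560,265) and its base at (490,155). Next I'll measure the reader and bottle poses.

```bash
cat >> h.py <<'E'
def line(p,q): 
    d=q-p; return np.degrees(np.arctan2(d[1],d[0])),np.linalg.norm(d)
E
python3 - <<'E'
from h import *
np.set_printoptions(precision=4,suppress=True)
C={"scene":(165,150,dict(f0=(525,75),f1=(748,282),b0=(228,207),b1=(412,412),w0=(308,275),w1=(343,262),w2=(408,352),w3=(375,368),m0=(300,198),m1=(480,405)),),
"side":(195,150,dict(f1=(38,222),f0=(140,455),b1=(400,135),b0=(545,290),w3=(383,222),w2=(420,215),w1=(468,285),w0=(435,292),m1=(332,178),m0=(452,340)))}
Z=dict(f=.016,b=.041,w=.016,m=.016)
for n,(x0,y0,P) in C.items():
    d=dict(np.load(n+"0.npz"))
    W={k:onz(d,(x+.5)/5-.5+x0,(y+.5)/5-.5+y0,Z[k[0]]) for k,(x,y) in P.items()}
    print(n)
    for k,v in sorted(W.items()):print(k,v)
    for k in "fbm":print(k,line(W[k+"1"][:2],W[k+"0"][:2]),(W[k+"0"]+W[k+"1"])/2)
    print("w",sum(W["w%d"%i] for i in range(4))/4)
# bottle: amber mask
for n in C:
    d=dict(np.load(n+"0.npz"));im=d["color"];hsv=cv2.cvtColor(im,cv2.COLOR_BGR2HSV)
    x0,y0=C[n][:2]
    M=np.zeros(im.shape[:2],np.uint8)
    g=cv2.cvtColor(im,cv2.COLOR_BGR2GRAY)
    x=(255,180,290,212) if n=="scene" else (228,182,255,220)
    M[x[1]:x[3],x[0]:x[2]]=(g[x[1]:x[3],x[0]:x[2]]>60)*255
    k,l,st,ce=cv2.connectedComponentsWithStats(M)
    i=1+np.argmax(st[1:,4]);c=cv2.findContours((l==i).astype(np.uint8),cv2.RETR_EXTERNAL,cv2.CHAIN_APPROX_NONE)[0][0]
    print(n,st[i],cv2.minAreaRect(c), cv2.boxPoints(cv2.minAreaRect(c)))
E
```

```text
scene
b0 [ 0.6163 -0.0153  0.041 ]
b1 [0.6487 0.1474 0.041 ]
f0 [0.4163 0.0146 0.016 ]
f1 [0.4578 0.204  0.016 ]
m0 [ 0.5711 -0.0108  0.016 ]
m1 [0.6098 0.1552 0.016 ]
w0 [0.6069 0.0322 0.016 ]
w1 [0.5883 0.0393 0.016 ]
w2 [0.6093 0.1062 0.016 ]
w3 [0.6277 0.1011 0.016 ]
f (np.float64(-102.37686984328752), np.float64(0.19392601335013263)) [0.437  0.1093 0.016 ]
b (np.float64(-101.24332814243755), np.float64(0.1658346614887574)) [0.6325 0.0661 0.041 ]
m (np.float64(-103.11387754041226), np.float64(0.1704181889125984)) [0.5904 0.0722 0.016 ]
w [0.6081 0.0697 0.016 ]
side
b0 [ 0.6143 -0.0212  0.041 ]
b1 [0.645 0.141 0.041]
f0 [ 0.4068 -0.0067  0.016 ]
f1 [0.4526 0.1932 0.016 ]
m0 [ 0.5748 -0.0039  0.016 ]
m1 [0.6118 0.1563 0.016 ]
w0 [0.5926 0.0342 0.016 ]
w1 [0.6107 0.0311 0.016 ]
w2 [0.6303 0.0994 0.016 ]
w3 [0.609  0.1032 0.016 ]
f (np.float64(-102.8935859398952), np.float64(0.2050124209842718)) [0.4297 0.0933 0.016 ]
b (np.float64(-100.70446147532016), np.float64(0.16505539105595188)) [0.6296 0.0599 0.041 ]
m (np.float64(-102.96782628481976), np.float64(0.16445962032019473)) [0.5933 0.0762 0.016 ]
w [0.6107 0.067  0.016 ]
scene [259 180  24  29 356] ((270.46148681640625, 192.6923065185547), (33.83671188354492, 12.203402519226074), 56.3099365234375) [[255.9999 182.    ]
 [266.1538 175.2308]
 [284.923  203.3846]
 [274.7692 210.1538]]
side [228 182  27  30 399] ((241.0, 196.5), (29.0, 26.0), 90.0) [[228. 182.]
 [254. 182.]
 [254. 211.]
 [228. 211.]]
```

The reader's x axis points about -12.5° in the world, and the window centre is near (0.609, 0.068). I'll bring the wrist camera over the reader. The tool's x will point along the push, so joint 6 has to go the long way round.

```bash
cat >> h.py <<'E'
def Rdown(yawdeg): return R.from_euler('z',yawdeg,degrees=True).as_matrix()@np.diag([1,-1,-1.])
def go(pos,yaw,cur=None):
    if cur is None:
        from rig import bot
        s=bot.state();cur=(s["tcp_pos"],rot(s["tcp_rot"]))
    p,Rm=cur;T=Rdown(yaw)
    return np.round(np.r_[Rm.T@(np.array(pos)-p)/.15, R.from_matrix(Rm.T@T).as_rotvec()/(2*np.pi)],4)
E
python3 - <<'E'
from h import *
P0=np.array([.266,-.538,.248]);P1=np.array([.45,.10,.25]);y0=26.4
c=(P0,Rdown(y0))
for i in range(1,6):
    p=P0+(P1-P0)*i/5;y=y0+321*i/5
    print(go(p,y,c).tolist());c=(p,Rdown(y))
E
```

```text
[0.598, -0.6529, -0.0027, 0.0, 0.0, -0.1783]
[0.8481, 0.2542, -0.0027, 0.0, 0.0, -0.1783]
[0.1402, 0.8742, -0.0027, 0.0, 0.0, -0.1783]
[-0.726, 0.5067, -0.0027, 0.0, 0.0, -0.1783]
[-0.7722, -0.4331, -0.0027, 0.0, 0.0, -0.1783]
```

apply_moves --pt "0.6 -0.65 0 0 0 -0.178" --pt "0.6 -0.65 0 0 0 -0.178" --pt "0.6 -0.65 0 0 0 -0.178" --pt "0.6 -0.65 0 0 0 -0.178" --pt "0.6 -0.65 0 0 0 -0.178" --pt "0.6 -0.65 0 0 0 -0.178" --pt "0.6 -0.65 0 0 0 -0.178" --pt "0.6 -0.65 0 0 0 -0.178" --jaw 0.1

```text
time: 0.95
tcp_pos: [0.3037, -0.4102, 0.2481]
tcp_rot: [-0.0, 0.702, 0.712, 0.0]
contact_force: [0.2, 0.4, 0.8]
gripper_width: 0.0384
```

apply_moves --pt "0.85 0.25 0 0 0 -0.178" --pt "0.85 0.25 0 0 0 -0.178" --pt "0.85 0.25 0 0 0 -0.178" --pt "0.85 0.25 0 0 0 -0.178" --pt "0.85 0.25 0 0 0 -0.178" --pt "0.85 0.25 0 0 0 -0.178" --pt "0.85 0.25 0 0 0 -0.178" --pt "0.85 0.25 0 0 0 -0.178"

```text
time: 1.75
tcp_pos: [0.3402, -0.2825, 0.2481]
tcp_rot: [-0.0, 0.218, 0.976, 0.0]
contact_force: [-0.1, -0.8, -0.2]
gripper_width: 0.0384
```

apply_moves --pt "0.14 0.87 0 0 0 -0.178" --pt "0.14 0.87 0 0 0 -0.178" --pt "0.14 0.87 0 0 0 -0.178" --pt "0.14 0.87 0 0 0 -0.178" --pt "0.14 0.87 0 0 0 -0.178" --pt "0.14 0.87 0 0 0 -0.178" --pt "0.14 0.87 0 0 0 -0.178" --pt "0.14 0.87 0 0 0 -0.178"

```text
time: 2.55
tcp_pos: [0.3774, -0.1557, 0.2481]
tcp_rot: [-0.0, -0.333, 0.943, 0.0]
contact_force: [0.4, 0.2, 0.1]
gripper_width: 0.0385
```

apply_moves --pt "-0.73 0.5 0 0 0 -0.178" --pt "-0.73 0.5 0 0 0 -0.178" --pt "-0.73 0.5 0 0 0 -0.178" --pt "-0.73 0.5 0 0 0 -0.178" --pt "-0.73 0.5 0 0 0 -0.178" --pt "-0.73 0.5 0 0 0 -0.178" --pt "-0.73 0.5 0 0 0 -0.178" --pt "-0.73 0.5 0 0 0 -0.178"

```text
time: 3.35
tcp_pos: [0.4161, -0.0287, 0.2481]
tcp_rot: [0.0, 0.783, -0.623, -0.0]
contact_force: [-0.2, -0.4, -0.5]
gripper_width: 0.0382
```

apply_moves --pt "-0.77 -0.43 0 0 0 -0.178" --pt "-0.77 -0.43 0 0 0 -0.178" --pt "-0.77 -0.43 0 0 0 -0.178" --pt "-0.77 -0.43 0 0 0 -0.178" --pt "-0.77 -0.43 0 0 0 -0.178" --pt "-0.77 -0.43 0 0 0 -0.178" --pt "-0.77 -0.43 0 0 0 -0.178" --pt "-0.77 -0.43 0 0 0 -0.178" --pt "-0.77 -0.43 0 0 0 -0.178"

```text
time: 4.25
tcp_pos: [0.4538, 0.098, 0.2481]
tcp_rot: [0.0, 0.993, -0.115, -0.0]
contact_force: [-0.3, -0.2, -0.5]
gripper_width: 0.0383
```

Run:
```python
from h import *
from rig import bot
print(bot.state()["joint_pos"])
d=bot.snapshot("wrist");np.savez("wrist1.npz",**d);cv2.imwrite("pics/w1.png",cv2.resize(d["color"],(768,576),interpolation=cv2.INTER_CUBIC))
print(d["position"],rot(d["rotation"]).round(3))
```

```text
[-7.01864523e-02 -3.12494461e-01 -2.93402343e-01  1.59019978e+00
 -7.14221964e-05 -2.98134242e+00]
[0.53281981 0.07942368 0.37390056] [[-0.228  0.923  0.311]
 [-0.974 -0.217 -0.072]
 [ 0.001 -0.319  0.948]]
```

View pics/w1.png

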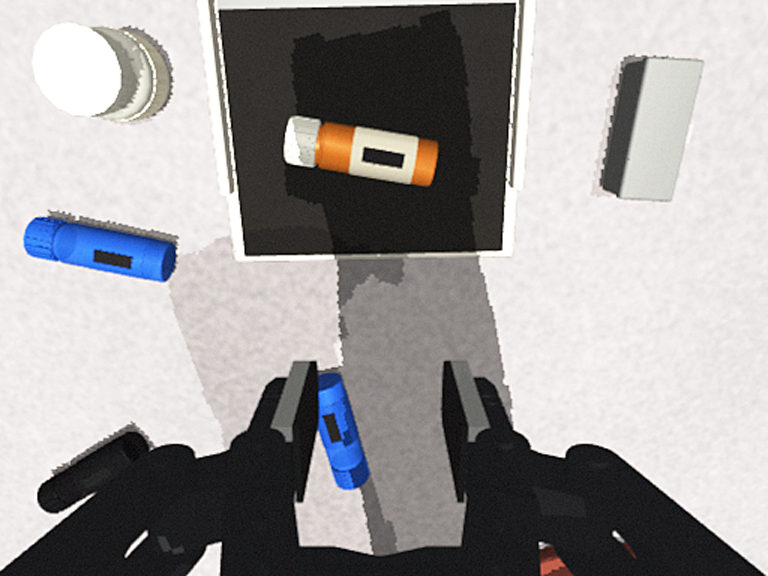

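The wrist view, at 1.5x, shows the amber bottle at (360,152) with its cap to the left. The mat's front edge is at y≈255, and blue look-alikes are at (100,248) and (340,430). Next I'll measure from this picture.

```bash
cat >> h.py <<'E'
def bottle(d,roi,thr=70,z=.031,sat=110):
    im=d["color"];g=cv2.cvtColor(im,cv2.COLOR_BGR2GRAY);x0,y0,x1,y1=roi
    M=np.zeros(g.shape,np.uint8);M[y0:y1,x0:x1]=(im[y0:y1,x0:x1].max(2)>thr)*255
    M=cv2.morphologyEx(M,cv2.MORPH_OPEN,np.ones((3,3)));M=cv2.morphologyEx(M,cv2.MORPH_CLOSE,np.ones((9,9)))
    k,l,st,ce=cv2.connectedComponentsWithStats(M);i=1+np.argmax(st[1:,4])
    c=cv2.findContours((l==i).astype(np.uint8),cv2.RETR_EXTERNAL,cv2.CHAIN_APPROX_NONE)[0][0][:,0]
    W=np.array([onz(d,u,v,z)[:2] for u,v in c]).astype(np.float32)
    r=cv2.minAreaRect((W*1000).astype(np.float32));b=cv2.boxPoints(r)
    e=[b[1]-b[0],b[2]-b[1]];e=max(e,key=np.linalg.norm)
    a=np.degrees(np.arctan2(e[1],e[0]))%180
    return r[0],r[1],a,st[i]
E
python3 - <<'E'
from h import *
np.set_printoptions(precision=4,suppress=True)
d=dict(np.load("wrist1.npz"))
print(bottle(d,(170,60,315,140)))
P={k:onz(d,(x+.5)/1.5-.5,(y+.5)/1.5-.5,z) for k,(x,y,z) in dict(fl=(237,260,.016),fr=(513,257,.016),ml=(218,10,.016),mr=(518,4,.016),mfl=(243,255,.016),mfr=(504,250,.016),cl=(232,192,.028),cr=(514,188,.028)).items()}
for k,v in P.items():print(k,v)
for a,b in(("fl","fr"),("ml","mr"),("mfl","mfr"),("mfl","ml"),("mfr","mr")):print(a,b,line(P[a][:2],P[b][:2]),(P[a]+P[b])/2)
E
```

```text
((509.5432434082031, 97.36934661865234), (99.6763916015625, 31.227455139160156), np.float32(67.35722), array([ 189,   77,  103,   47, 3290], dtype=int32))
fl [0.4547 0.2034 0.016 ]
fr [0.4112 0.0086 0.016 ]
ml [0.612  0.1639 0.016 ]
mr [ 0.5726 -0.0186  0.016 ]
mfl [0.4573 0.198  0.016 ]
mfr [0.4179 0.0141 0.016 ]
cl [0.5033 0.1876 0.028 ]
cr [0.4627 0.0032 0.028 ]
fl fr (np.float64(-102.58169143463988), np.float64(0.1996300344919236)) [0.4329 0.106  0.016 ]
ml mr (np.float64(-102.16991361699117), np.float64(0.18675002477196054)) [0.5923 0.0727 0.016 ]
mfl mfr (np.float64(-102.09155719270672), np.float64(0.18808470017965345)) [0.4376 0.1061 0.016 ]
mfl ml (np.float64(-12.432338357667591), np.float64(0.15841391025571627)) [0.5346 0.181  0.016 ]
mfr mr (np.float64(-11.949310867634432), np.float64(0.15815620059525062)) [ 0.4952 -0.0022  0.016 ]
```

Reader frame: origin about (0.5435, 0.082), yaw about -12.3°. The bottle's middle is at (0.5095, 0.0974) with its axis at 67.4°. That is a skew of about 10° and 106 mm to roll. I'll roll it along its own normal first, with both fingers touching, and square it against the bar.

Run:
```python
from h import *
print(go((.4726,.1128,.12),-22.6)); c=(np.array([.4726,.1128,.12]),Rdown(-22.6));print(go((.4726,.1128,.036),-22.6,c))
```

```text
[ 0.0996 -0.1253  0.854   0.      0.      0.0257]
[0.   0.   0.56 0.   0.   0.  ]
```

apply_moves --pt "0.1 -0.125 0.2 0 0 0.026" --pt "0.1 -0.125 0.4 0 0 0.026" --pt "0.1 -0.125 0.6 0 0 0.026" --pt "0.1 -0.125 0.75 0 0 0.026" --pt "0.1 -0.125 0.854 0 0 0.026" --pt "0.1 -0.125 0.854 0 0 0.026" --jaw -0.1

```text
time: 4.9
tcp_pos: [0.4715, 0.1128, 0.1182]
tcp_rot: [0.0, 0.98, -0.197, -0.002]
contact_force: [0.5, 0.2, -0.6]
gripper_width: 0.0467
```

Run:
```python
from h import *
from rig import bot
s=bot.state();print(s["joint_pos"].round(2),s["tcp_pos"],s["gripper_width"])
d=bot.snapshot("wrist");np.savez("wrist2.npz",**d);cv2.imwrite("pics/w2.png",cv2.resize(d["color"],(768,576),interpolation=cv2.INTER_CUBIC))
print(go((.4726,.1128,.036),-22.6))
```

```text
[-0.04 -0.23 -0.46  1.34 -0.   -2.78] [0.47145919 0.11276825 0.11815482] 0.04673928834276342
[ 2.200e-03 -1.500e-03  5.589e-01  1.000e-04  2.000e-04 -2.000e-04]
```

View pics/w2.png

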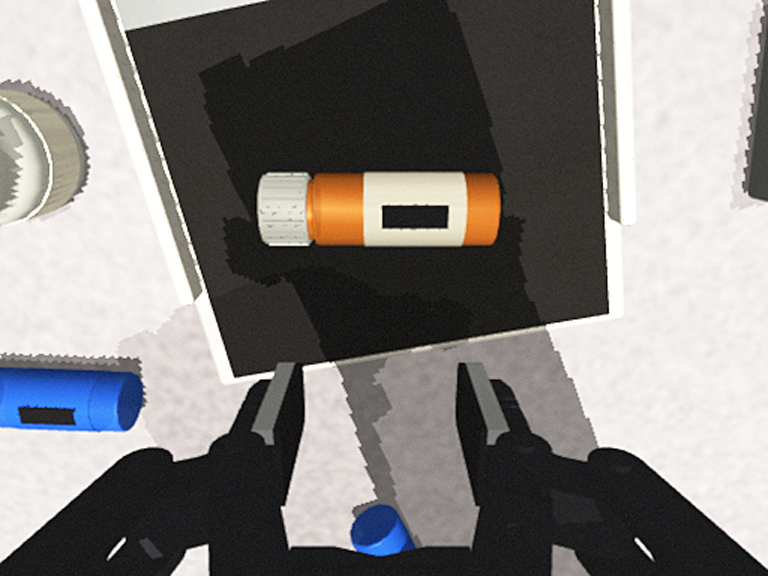

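The bottle now lies level in the picture at (380,208), midway between the fingers at x≈285 and 475, so the gripper is parallel to it. Next I'll lower behind it.

apply_moves --pt "0.002 -0.0015 0.15 0 0 0" --pt "0.002 -0.0015 0.3 0 0 0" --pt "0.002 -0.0015 0.42 0 0 0" --pt "0.002 -0.0015 0.5 0 0 0" --pt "0.002 -0.0015 0.54 0 0 0" --pt "0.002 -0.0015 0.54 0 0 0"

```text
time: 5.55
tcp_pos: [0.4733, 0.1128, 0.0394]
tcp_rot: [0.0, 0.981, -0.196, 0.0]
contact_force: [-1.0, -0.8, -0.1]
gripper_width: 0.0469
```

Run:
```python
from h import *
from rig import bot
d=bot.snapshot("side");crop(d,195,130,355,250,5,"d3.png")
d=bot.snapshot("wrist");np.savez("wrist3.npz",**d);cv2.imwrite("pics/w3.png",cv2.resize(d["color"],(768,576),interpolation=cv2.INTER_CUBIC))
s=bot.state();print(s["tcp_pos"],s["contact_force"])
print(go((.4726,.1128,.036),-22.6))
```

```text
[0.47385123 0.11280008 0.04024722] [0.63235188 0.4833255  0.32307094]
[-0.0077  0.0032  0.0283 -0.0001 -0.0002 -0.0001]
```

View pics/d3.png

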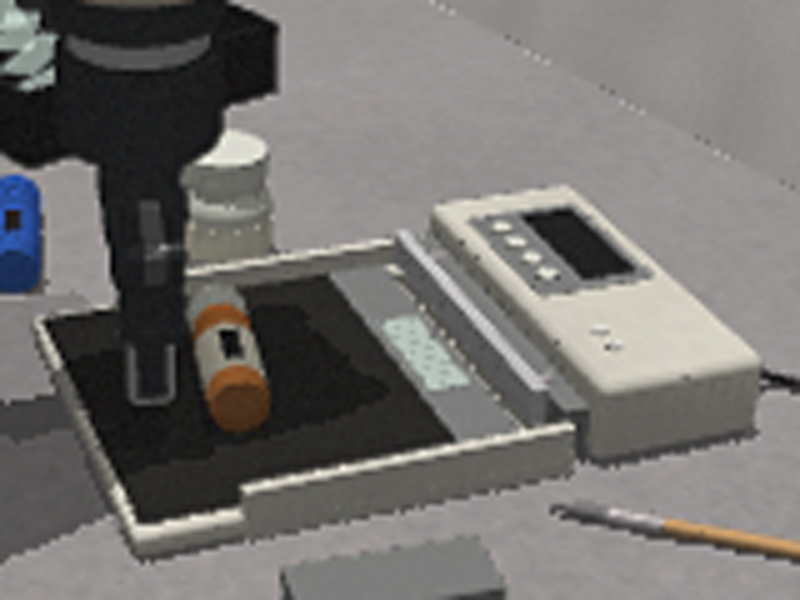

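View pics/w3.png

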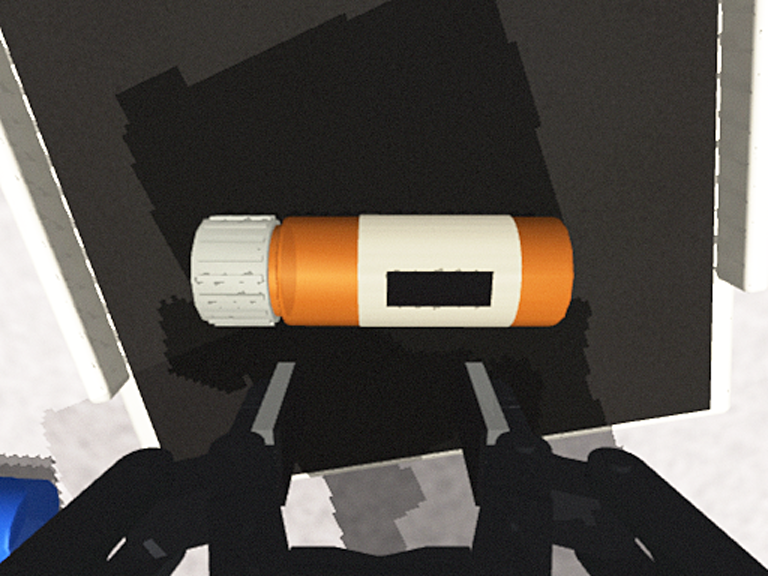

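The fingers straddle the middle of the bottle with about 14 mm to go. I'll lower 4 mm and push slowly.

apply_moves --pt "0.01 0 0.028 0 0 0" --pt "0.03 0 0.028 0 0 0" --pt "0.05 0 0.028 0 0 0" --pt "0.07 0 0.028 0 0 0" --pt "0.085 0 0.028 0 0 0" --pt "0.1 0 0.028 0 0 0" --pt "0.115 0 0.028 0 0 0" --pt "0.13 0 0.028 0 0 0" --pt "0.145 0 0.028 0 0 0" --pt "0.16 0 0.028 0 0 0"

```text
time: 6.65
tcp_pos: [0.4955, 0.1035, 0.035]
tcp_rot: [0.0, 0.981, -0.196, 0.0]
contact_force: [-0.8, -0.3, 0.6]
gripper_width: 0.0471
```

Run:
```python
from h import *
from rig import bot
d=bot.snapshot("wrist");np.savez("wrist4.npz",**d);cv2.imwrite("pics/w4.png",cv2.resize(d["color"],(768,576),interpolation=cv2.INTER_CUBIC))
s=bot.state();print(s["tcp_pos"],s["contact_force"],s["joint_pos"])
```

```text
[0.49572638 0.10343362 0.03502003] [0.16323547 0.7204364  0.46449637] [-5.30287910e-02 -1.05902474e-01 -5.04059758e-01  1.17231091e+00
 -1.26871941e-04 -2.79981217e+00]
```

View pics/w4.png

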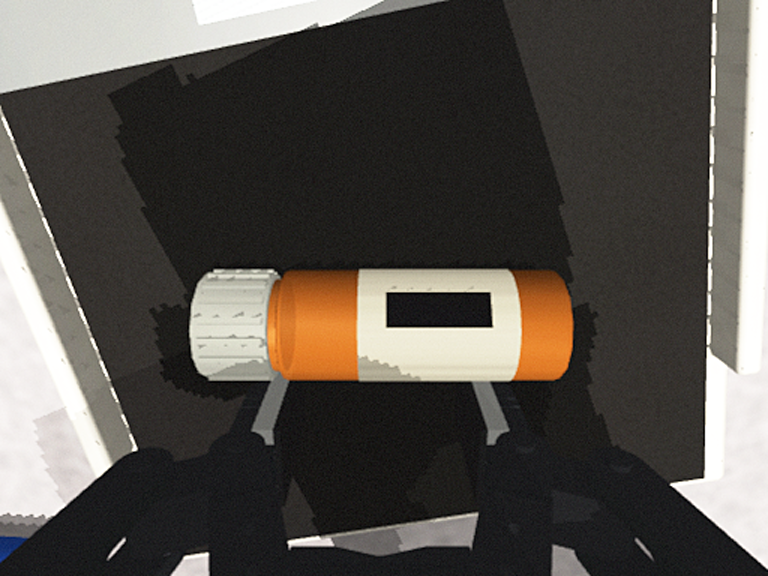

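Both fingers touch the bottle at about (270,385) and (485,385). It stays parallel to them as it rolls, so I'll continue.

apply_moves --pt "0.02 0 0 0 0 0" --pt "0.04 0 0 0 0 0" --pt "0.06 0 0 0 0 0" --pt "0.08 0 0 0 0 0" --pt "0.1 0 0 0 0 0" --pt "0.12 0 0 0 0 0" --pt "0.14 0 0 0 0 0" --pt "0.16 0 0 0 0 0" --pt "0.18 0 0 0 0 0" --pt "0.2 0 0 0 0 0"

```text
time: 7.7
tcp_pos: [0.5232, 0.092, 0.035]
tcp_rot: [0.0, 0.981, -0.196, -0.0]
contact_force: [-0.2, 0.6, -0.4]
gripper_width: 0.047
```

Run:
```python
from h import *
from rig import bot
d=bot.snapshot("wrist");np.savez("wrist5.npz",**d);cv2.imwrite("pics/w5.png",cv2.resize(d["color"],(768,576),interpolation=cv2.INTER_CUBIC))
s=bot.state();print(s["tcp_pos"],s["contact_force"],s["joint_pos"])
```

```text
[0.52359436 0.09177705 0.03503071] [0.47375553 0.04053638 0.68613803] [-7.26907833e-02 -2.69971675e-02 -4.28499027e-01  1.16886638e+00
 -1.33922793e-04 -2.81936096e+00]
```

View pics/w5.png

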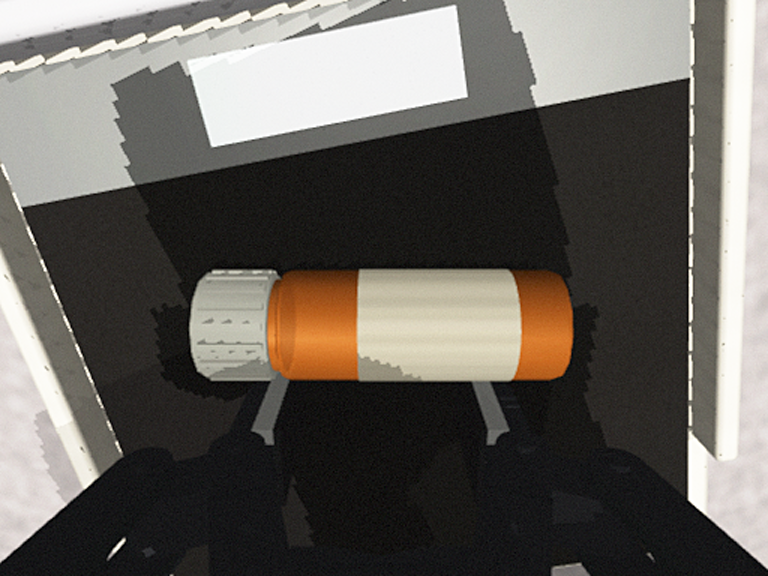

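apply_moves --pt "0.02 0 0 0 0 0" --pt "0.04 0 0 0 0 0" --pt "0.06 0 0 0 0 0" --pt "0.08 0 0 0 0 0" --pt "0.1 0 0 0 0 0" --pt "0.12 0 0 0 0 0" --pt "0.14 0 0 0 0 0" --pt "0.16 0 0 0 0 0" --pt "0.18 0 0 0 0 0" --pt "0.2 0 0 0 0 0"

```text
time: 8.75
tcp_pos: [0.5509, 0.0804, 0.035]
tcp_rot: [0.0, 0.981, -0.196, 0.0]
contact_force: [1.1, 0.4, -0.5]
gripper_width: 0.0471
```

Run:
```python
from h import *
from rig import bot
d=dict(np.load("wrist5.npz"))
f=lambda x,y,z:onz(d,(x+.5)/1.5-.5,(y+.5)/1.5-.5,z)
W=[f(*p,.016) for p in ((188,60),(457,6),(468,97),(211,146))];print(sum(W)/4);print(line(W[1][:2],W[0][:2]),line(W[2][:2],W[3][:2]),line(f(690,78,.016)[:2],f(22,207,.016)[:2]))
d=bot.snapshot("wrist");np.savez("wrist6.npz",**d);cv2.imwrite("pics/w6.png",cv2.resize(d["color"],(768,576),interpolation=cv2.INTER_CUBIC))
s=bot.state();print(s["tcp_pos"],s["contact_force"],s["joint_pos"])
```

```text
[0.60986365 0.06986793 0.016     ]
(np.float64(77.6543052088044), np.float64(0.07031077391712995)) (np.float64(77.65801185239837), np.float64(0.07055865302183285)) (np.float64(77.9308399048053), np.float64(0.18577708922358696))
[0.55129043 0.08022891 0.03503845] [-0.63925482 -0.07228358 -0.36840054] [-9.01816697e-02  5.06451328e-02 -3.50252118e-01  1.16944952e+00
 -1.68286146e-04 -2.83687741e+00]
```

View pics/w6.png

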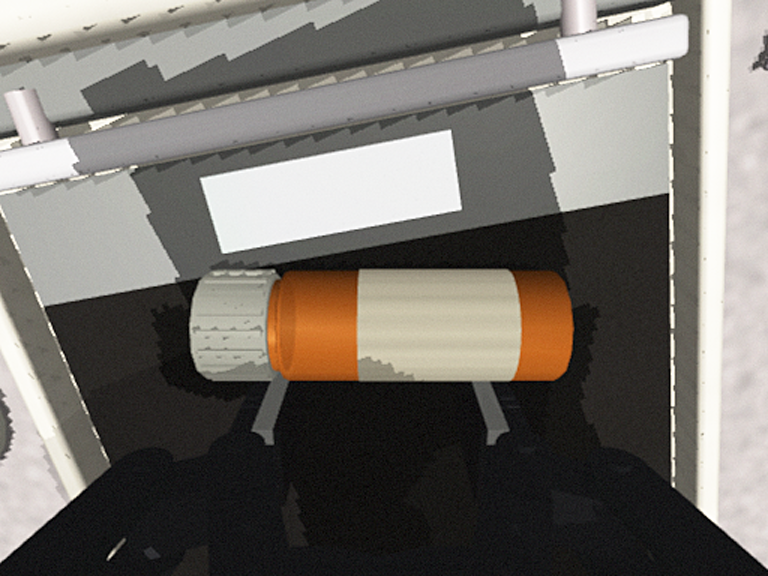

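apply_moves --pt "0.02 0 0 0 0 0" --pt "0.04 0 0 0 0 0" --pt "0.06 0 0 0 0 0" --pt "0.08 0 0 0 0 0" --pt "0.1 0 0 0 0 0" --pt "0.115 0 0 0 0 0" --pt "0.13 0 0 0 0 0" --pt "0.14 0 0 0 0 0" --pt "0.147 0 0 0 0 0" --pt "0.15 0 0 0 0 0"

```text
time: 9.8
tcp_pos: [0.5715, 0.0718, 0.035]
tcp_rot: [0.0, 0.981, -0.196, 0.0]
contact_force: [0.9, 0.2, 0.2]
gripper_width: 0.0468
```

Run:
```python
from h import *
from rig import bot
d=bot.snapshot("wrist");np.savez("wrist7.npz",**d);cv2.imwrite("pics/w7.png",cv2.resize(d["color"],(768,576),interpolation=cv2.INTER_CUBIC))
s=bot.state();print(s["tcp_pos"],s["contact_force"],s["joint_pos"])
```

```text
[0.57148479 0.07186762 0.03496299] [-0.0238219  -0.154208    0.17058309] [-1.01795786e-01  1.07553819e-01 -2.90599107e-01  1.17265483e+00
 -1.05124317e-04 -2.84869891e+00]
```

View pics/w7.png

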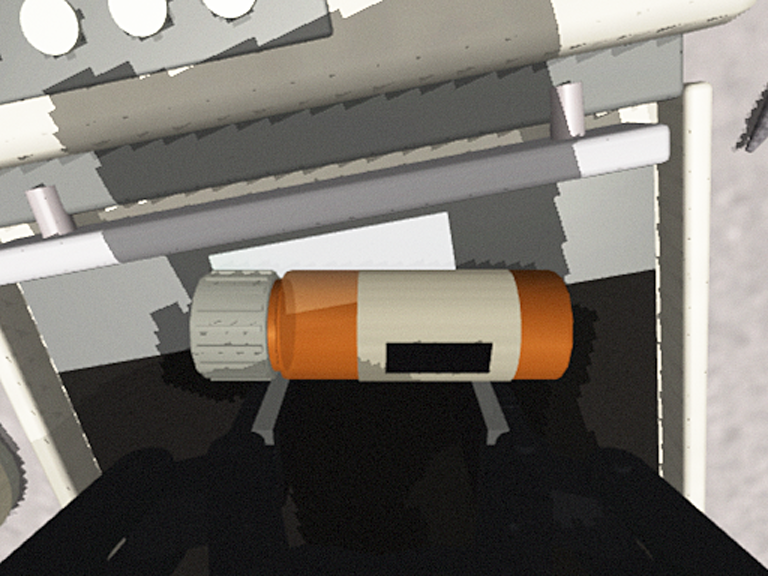

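The cap is about 6 mm short of the bar. I'll close most of that gap, then turn the gripper about the cap end to square the bottle along the bar.

apply_moves --pt "0.01 0 0 0 0 0" --pt "0.02 0 0 0 0 0" --pt "0.03 0 0 0 0 0" --pt "0.035 0 0 0 0 0" --pt "0.035 0 0 0 0 0"

```text
time: 10.35
tcp_pos: [0.5764, 0.0698, 0.035]
tcp_rot: [0.0, 0.981, -0.196, 0.0]
contact_force: [-0.6, 0.5, 0.4]
gripper_width: 0.0471
```

apply_moves --pt "0.006 0.0026 0 0 0 -0.003" --pt "0.012 0.005 0 0 0 -0.006" --pt "0.018 0.008 0 0 0 -0.009" --pt "0.024 0.0105 0 0 0 -0.0117" --pt "0.03 0.013 0 0 0 -0.0145" --pt "0.036 0.0156 0 0 0 -0.0173" --pt "0.042 0.018 0 0 0 -0.0202" --pt "0.048 0.021 0 0 0 -0.0231" --pt "0.054 0.0235 0 0 0 -0.026" --pt "0.059 0.026 0 0 0 -0.0286"

```text
time: 11.35
tcp_pos: [0.583, 0.0628, 0.035]
tcp_rot: [0.0, 0.994, -0.107, 0.0]
contact_force: [-0.5, -0.5, 0.6]
gripper_width: 0.0469
```

Run:
```python
from h import *
from rig import bot
d=bot.snapshot("wrist");np.savez("wrist8.npz",**d);cv2.imwrite("pics/w8.png",cv2.resize(d["color"],(768,576),interpolation=cv2.INTER_CUBIC))
s=bot.state();print(s["tcp_pos"],s["contact_force"],s["joint_pos"]);m=rot(s["tcp_rot"]);print(np.degrees(np.arctan2(m[1,0],m[0,0])))
```

```text
[0.58308351 0.0626803  0.03496794] [ 0.07522453  0.37271759 -0.01173555] [-1.15680387e-01  1.38264204e-01 -2.57462999e-01  1.17498662e+00
 -1.31461324e-04 -3.04441426e+00]
-12.19590961194611
```

View pics/w8.png

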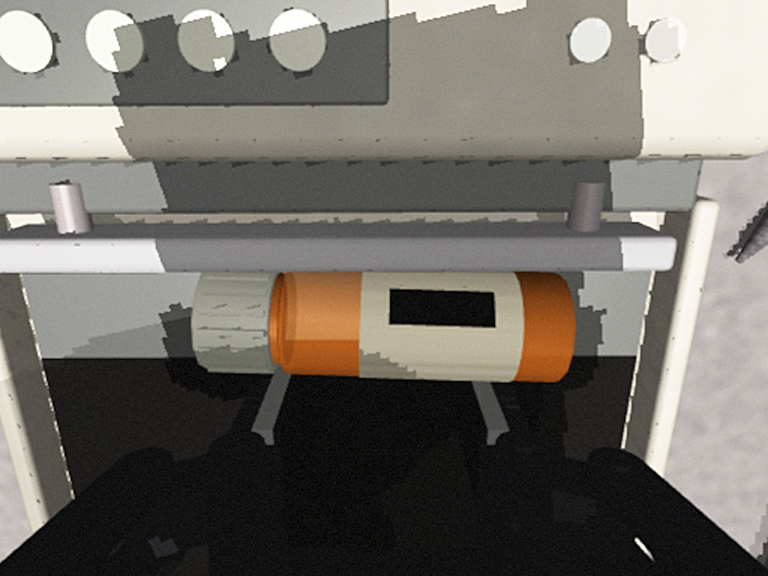

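The tool is now square to the bar: the bar's edge is level at row 270. The bottle is within about 1.5° of square, with its cap touching or nearly so. Next come fine steps forward, watching the force.

apply_moves --pt "0.002 0 0 0 0 0" --pt "0.004 0 0 0 0 0" --pt "0.006 0 0 0 0 0" --pt "0.008 0 0 0 0 0" --pt "0.01 0 0 0 0 0" --pt "0.01 0 0 0 0 0"

```text
time: 12.0
tcp_pos: [0.5845, 0.0625, 0.035]
tcp_rot: [0.0, 0.994, -0.107, 0.0]
contact_force: [-0.5, 0.8, -0.4]
gripper_width: 0.0471
```

```bash
cat > m.py <<'E'
from h import *
from rig import bot
import sys
def meas(tag,n=4):
    F=[];X=[]
    d=bot.snapshot("wrist");np.savez(tag+".npz",**d);cv2.imwrite(f"pics/{tag}.png",cv2.resize(d["color"],(768,576),interpolation=cv2.INTER_CUBIC))
    for i in range(n):
        if i: bot.snapshot("side")
        s=bot.state();ax=np.array([np.cos(np.radians(12.3)),-np.sin(np.radians(12.3)),0]);F.append(s["contact_force"]@ax);X.append((s["tcp_pos"]-[.544,.083,0])@ax)
    print(tag,s["time"],"F",np.round(F,2),np.mean(F).round(2),"x mm",np.round(np.mean(X)*1000,2),"Fz",s["contact_force"][2].round(2))
    # bar edges vs housing edge: column profile
    g=cv2.cvtColor(d["color"],cv2.COLOR_BGR2GRAY).astype(float)
    return d,g
if __name__=="__main__": meas(sys.argv[1])
E
python3 m.py w9
```

```text
w9 12.2 F [-0.53  0.13  0.54 -0.24] -0.03 x mm 43.87 Fz 0.53
```

View pics/w9.png

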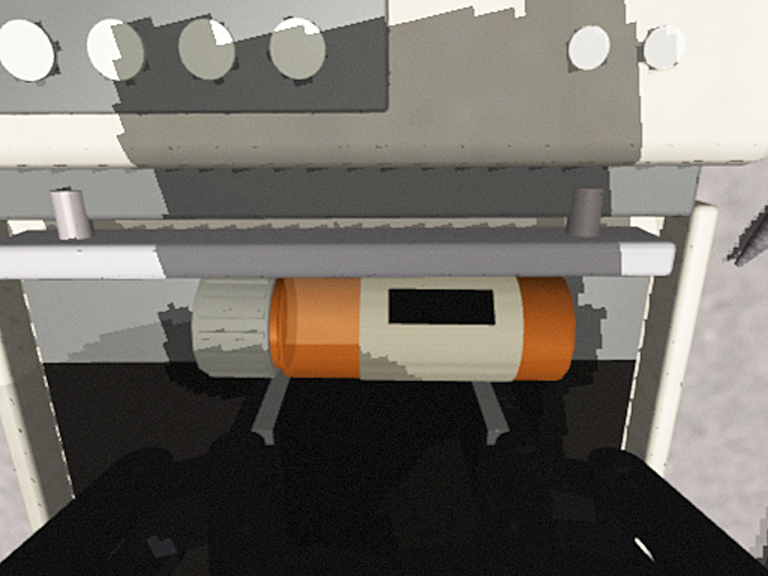

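The bottle is nearly square, with its lower edge at 378 on the left and 380 on the right, and there's no force yet.

apply_moves --pt "0.0013 0 0 0 0 0" --pt "0.0026 0 0 0 0 0" --pt "0.004 0 0 0 0 0" --pt "0.004 0 0 0 0 0"

```text
time: 12.6
tcp_pos: [0.585, 0.0624, 0.035]
tcp_rot: [0.0, 0.994, -0.107, 0.0]
contact_force: [-0.4, 0.6, -0.2]
gripper_width: 0.047
```

```bash
python3 m.py w10
```

```text
w10 12.8 F [-0.74 -0.52  0.56  0.1 ] -0.15 x mm 44.47 Fz -0.28
```

apply_moves --pt "0.0013 0 0 0 0 0" --pt "0.0026 0 0 0 0 0" --pt "0.004 0 0 0 0 0" --pt "0.004 0 0 0 0 0"

```text
time: 13.2
tcp_pos: [0.5855, 0.0623, 0.0349]
tcp_rot: [0.0, 0.994, -0.107, -0.0]
contact_force: [-0.4, -1.1, 0.6]
gripper_width: 0.0472
```

```bash
python3 m.py w11
```

```text
w11 13.4 F [-0.46 -0.89 -0.59 -1.18] -0.78 x mm 44.99 Fz -0.25
```

View pics/w11.png

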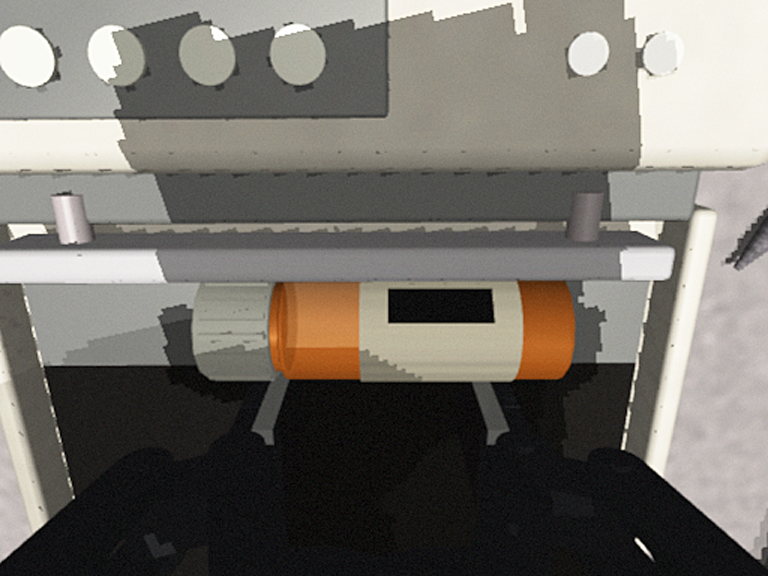

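apply_moves --pt "0.0013 0 0 0 0 0" --pt "0.0026 0 0 0 0 0" --pt "0.0026 0 0 0 0 0"

```text
time: 13.7
tcp_pos: [0.5858, 0.0622, 0.0349]
tcp_rot: [0.0, 0.994, -0.107, -0.0]
contact_force: [-2.3, -0.2, 1.4]
gripper_width: 0.0468
```

```bash
python3 m.py w12
```

```text
w12 13.9 F [-2.31 -2.38 -2.68 -1.83] -2.3 x mm 45.29 Fz 1.07
```

The bottle is square and the force is rising, so the bar has just begun to move at x≈45.1 mm.

apply_moves --pt "0.0013 0 0 0 0 0" --pt "0.0026 0 0 0 0 0" --pt "0.004 0 0 0 0 0" --pt "0.004 0 0 0 0 0"

```text
time: 14.3
tcp_pos: [0.5864, 0.0621, 0.0349]
tcp_rot: [0.0, 0.994, -0.107, -0.0]
contact_force: [-3.7, 0.3, 1.3]
gripper_width: 0.0473
```

```bash
python3 m.py w13
```

```text
w13 14.5 F [-3.83 -4.13 -4.37 -3.96] -4.07 x mm 45.88 Fz 1.35
```

apply_moves --pt "0.0013 0 0 0 0 0" --pt "0.0026 0 0 0 0 0" --pt "0.0026 0 0 0 0 0"

```text
time: 14.8
tcp_pos: [0.5867, 0.062, 0.0349]
tcp_rot: [0.0, 0.994, -0.107, -0.0]
contact_force: [-4.6, -0.0, 1.3]
gripper_width: 0.047
```

```bash
python3 m.py w14
```

```text
w14 15.0 F [-5.63 -5.73 -5.07 -5.25] -5.42 x mm 46.27 Fz 1.68
```

apply_moves --pt "0.0013 0 0 0 0 0" --pt "0.0026 0 0 0 0 0" --pt "0.0026 0 0 0 0 0"

```text
time: 15.3
tcp_pos: [0.587, 0.062, 0.0349]
tcp_rot: [0.0, 0.994, -0.107, -0.0]
contact_force: [-6.6, 0.5, 2.2]
gripper_width: 0.0471
```

```bash
python3 m.py w15
cat > bar.py <<'E'
from h import *
# subpixel row edges near column band, in native px
import sys
for t in sys.argv[1:]:
    d=dict(np.load(t+".npz"));g=cv2.cvtColor(d["color"],cv2.COLOR_BGR2GRAY).astype(float)
    out=[]
    for c0,c1 in((150,230),(265,290)):
        p=g[:,c0:c1].mean(1);gr=np.diff(cv2.GaussianBlur(p[:,None],(1,5),0)[:,0])
        e=[]
        for r in range(90,215):
            a=np.abs(gr)
            if a[r]>6 and a[r]>=a[r-1] and a[r]>a[r+1]:
                o=.5*(a[r-1]-a[r+1])/(a[r-1]-2*a[r]+a[r+1]);e.append((round(r+.5+o,2),round(gr[r])))
        out.append(e)
    print(t);[print("  ",o) for o in out]
E
python3 bar.py w11 w12 w13 w14 w15
```

```text
w15 15.5 F [-5.52 -5.71 -5.18 -5.22] -5.41 x mm 46.51 Fz 2.9
w11
   [(np.float64(113.31), -10), (np.float64(148.32), 29), (np.float64(153.68), -16), (np.float64(165.7), 12), (np.float64(185.99), -7)]
   [(np.float64(112.16), -9), (np.float64(147.96), 26), (np.float64(153.32), -15), (np.float64(165.34), 12), (np.float64(187.52), 11), (np.float64(192.09), -45), (np.float64(214.91), 59)]
w12
   [(np.float64(114.19), -10), (np.float64(149.07), 28), (np.float64(153.86), -15), (np.float64(166.1), 11), (np.float64(185.97), -6)]
   [(np.float64(112.6), -10), (np.float64(148.56), 27), (np.float64(153.84), -17), (np.float64(165.61), 11), (np.float64(188.08), 12), (np.float64(192.06), -44)]
w13
   [(np.float64(116.06), -10), (np.float64(150.44), 25), (np.float64(154.18), -15), (np.float64(166.37), 12)]
   [(np.float64(114.65), -10), (np.float64(149.94), 25), (np.float64(153.79), -15), (np.float64(165.9), 11), (np.float64(188.34), 13), (np.float64(192.36), -52)]
w14
   [(np.float64(117.07), -10), (np.float64(151.41), 22), (np.float64(154.73), -15), (np.float64(166.48), 12), (np.float64(187.02), -7)]
   [(np.float64(115.65), -10), (np.float64(150.89), 21), (np.float64(153.97), -13), (np.float64(166.1), 11), (np.float64(185.33), -6), (np.float64(188.45), 13), (np.float64(192.36), -52)]
w15
   [(np.float64(117.81), -10), (np.float64(152.04), 20), (np.float64(154.97), -14), (np.float64(166.55), 12), (np.float64(187.21), -10)]
   [(np.float64(116.6), -10), (np.float64(151.52), 20), (np.float64(154.61), -14), (np.float64(166.2), 11), (np.float64(188.4), 12), (np.float64(192.37), -52)]
```

View pics/w15.png

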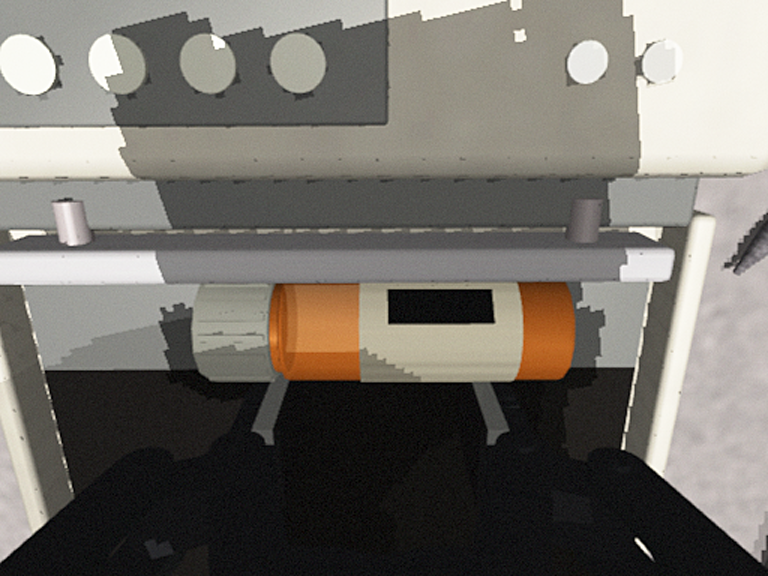

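The bar now moves in with the bottle, about 1.2–1.4 mm so far, with the push at about 5.5 N.

apply_moves --pt "0.001 0 0 0 0 0" --pt "0.002 0 0 0 0 0" --pt "0.002 0 0 0 0 0"

```text
time: 15.8
tcp_pos: [0.5872, 0.0619, 0.0349]
tcp_rot: [0.0, 0.994, -0.107, -0.0]
contact_force: [-7.3, -0.3, 2.1]
gripper_width: 0.0467
```

```bash
python3 m.py w16; python3 bar.py w16
```

```text
w16 16.0 F [-6.19 -5.97 -6.16 -6.78] -6.28 x mm 46.67 Fz 1.77
w16
   [(np.float64(118.05), -10), (np.float64(152.39), 20), (np.float64(155.39), -13), (np.float64(166.67), 12), (np.float64(187.28), -11)]
   [(np.float64(117.37), -10), (np.float64(151.94), 16), (np.float64(154.73), -10), (np.float64(166.26), 12), (np.float64(188.43), 12), (np.float64(192.39), -51)]
```

apply_moves --pt "0.001 0 0 0 0 0" --pt "0.002 0 0 0 0 0" --pt "0.002 0 0 0 0 0"

```text
time: 16.3
tcp_pos: [0.5873, 0.0619, 0.0349]
tcp_rot: [0.0, 0.994, -0.107, -0.001]
contact_force: [-7.8, 0.5, 2.9]
gripper_width: 0.0472
```

```bash
python3 m.py w17; python3 bar.py w17
```

```text
w17 16.5 F [-6.41 -7.   -8.29 -7.24] -7.24 x mm 46.82 Fz 3.36
w17
   [(np.float64(118.96), -10), (np.float64(152.81), 18), (np.float64(155.61), -12), (np.float64(166.72), 12), (np.float64(187.34), -11), (np.float64(190.33), 6)]
   [(np.float64(117.59), -10), (np.float64(152.29), 15), (np.float64(155.12), -8), (np.float64(166.4), 12), (np.float64(188.44), 12), (np.float64(192.47), -49)]
```

apply_moves --pt "0.001 0 0 0 0 0" --pt "0.0015 0 0 0 0 0" --pt "0.0015 0 0 0 0 0"

```text
time: 16.8
tcp_pos: [0.5874, 0.0619, 0.0349]
tcp_rot: [0.0, 0.994, -0.107, -0.001]
contact_force: [-8.1, 0.8, 3.8]
gripper_width: 0.0469
```

```bash
python3 m.py w18; python3 bar.py w18
```

```text
w18 17.0 F [-7.19 -7.92 -7.91 -7.64] -7.66 x mm 46.94 Fz 3.15
w18
   [(np.float64(119.12), -10), (np.float64(153.01), 15), (np.float64(155.71), -11), (np.float64(166.77), 12), (np.float64(187.37), -12), (np.float64(190.43), 7)]
   [(np.float64(117.87), -9), (np.float64(152.56), 15), (np.float64(155.41), -9), (np.float64(166.37), 11), (np.float64(188.47), 12), (np.float64(192.46), -50)]
```

```bash
cat > dep.py <<'E'
from h import *
import sys
ax=np.array([np.cos(np.radians(12.3)),-np.sin(np.radians(12.3)),0])
def edge(g,c0,c1,r0,r1,sgn):
    p=cv2.GaussianBlur(g,(1,5),0)[:,c0:c1].mean(1);gr=np.diff(p)*sgn
    r=r0+np.argmax(gr[r0:r1]);a=gr;o=.5*(a[r-1]-a[r+1])/(a[r-1]-2*a[r]+a[r+1]);return r+.5+o
for t in sys.argv[1:]:
    d=dict(np.load(t+".npz"));g=cv2.cvtColor(d["color"],cv2.COLOR_BGR2GRAY).astype(np.float32)
    L=[]
    X=lambda c,r,z:((onz(d,c,r,z)-[.544,.083,0])@ax)*1000
    for c0,c1 in((150,230),(265,320)):
        h=edge(g,c0,c1,104,124,-1);b=edge(g,c0,c1,158,172,1);c=(c0+c1)/2
        L+=[X(c,h,.035),X(c,b,.041)]
    e=edge(g,262,340,186,196,-1);L.append(X(300,e,.021))
    e=edge(g,425,440,180,192,-1);L.append(X(432,e,.021))
    print(t,np.round(L,2),"rel",round(L[1]-L[0],2),round(L[3]-L[2],2))
E
python3 dep.py wrist8 w9 w10 w11 w12 w13 w14 w15 w16 w17 w18
```

```text
wrist8 [111.89  94.05 112.34  94.2   73.89  80.37] rel -17.84 -18.14
w9 [111.95  94.06 112.42  94.21  75.66  79.97] rel -17.89 -18.2
w10 [111.89  94.05 112.3   94.24  76.32  79.76] rel -17.84 -18.06
w11 [112.    94.08 112.3   94.22  76.91  79.56] rel -17.92 -18.08
w12 [111.96  94.21 112.44  94.39  77.2   79.92] rel -17.74 -18.05
w13 [111.88  94.71 112.26  94.89  77.71  80.32] rel -17.17 -17.37
w14 [111.93  95.08 112.32  95.24  78.1   80.57] rel -16.85 -17.08
w15 [111.93  95.32 112.28  95.46  78.33  80.65] rel -16.61 -16.82
w16 [112.    95.43 112.18  95.6   78.48  80.77] rel -16.56 -16.58
w17 [111.84  95.59 112.25  95.72  78.64  80.98] rel -16.25 -16.53
w18 [111.89  95.68 112.27  95.83  78.73  81.2 ] rel -16.21 -16.44
```

The images give a clear bar depth of about 1.62 mm, with both columns agreeing and the housing steady. I'll add a touch more, then hold.

apply_moves --pt "0.0006 0 0 0 0 0" --pt "0.0012 0 0 0 0 0" --pt "0.0012 0 0 0 0 0" --pt "0.0012 0 0 0 0 0" --pt "0.0012 0 0 0 0 0"

```text
time: 17.5
tcp_pos: [0.5876, 0.0618, 0.0348]
tcp_rot: [0.0, 0.994, -0.107, -0.001]
contact_force: [-8.3, 0.1, 2.9]
gripper_width: 0.047
```

```bash
python3 m.py w19; python3 dep.py w19
```

```text
w19 17.7 F [-7.77 -7.59 -8.43 -8.58] -8.09 x mm 47.06 Fz 3.91
w19 [111.95  95.8  112.18  95.95  78.84  81.44] rel -16.15 -16.24
```

Depth is 1.74 mm with the push at about 8 N. I'll hold here for 1 s.

apply_moves --pt "0 0 0 0 0 0" --pt "0 0 0 0 0 0" --pt "0 0 0 0 0 0" --pt "0 0 0 0 0 0" --pt "0 0 0 0 0 0" --pt "0 0 0 0 0 0" --pt "0 0 0 0 0 0" --pt "0 0 0 0 0 0" --pt "0 0 0 0 0 0" --pt "0 0 0 0 0 0"

```text
time: 18.7
tcp_pos: [0.5876, 0.0619, 0.0348]
tcp_rot: [0.0, 0.994, -0.107, -0.001]
contact_force: [-8.1, 0.3, 2.9]
gripper_width: 0.0468
```

```bash
python3 m.py w20; python3 dep.py w20
```

```text
w20 18.9 F [-8.23 -9.02 -8.55 -7.88] -8.42 x mm 47.05 Fz 3.6
w20 [111.95  95.8  112.17  95.94  78.85  81.42] rel -16.15 -16.23
```

Held for more than 1 s. Now a slow release at about 1 mm/s.

apply_moves --pt "-0.0008 0 0 0 0 0" --pt "-0.0016 0 0 0 0 0" --pt "-0.0024 0 0 0 0 0" --pt "-0.0032 0 0 0 0 0" --pt "-0.004 0 0 0 0 0" --pt "-0.0048 0 0 0 0 0" --pt "-0.0056 0 0 0 0 0" --pt "-0.0064 0 0 0 0 0" --pt "-0.0072 0 0 0 0 0" --pt "-0.008 0 0 0 0 0"

```text
time: 19.9
tcp_pos: [0.587, 0.062, 0.0349]
tcp_rot: [0.0, 0.994, -0.107, -0.0]
contact_force: [-4.5, -0.2, -1.1]
gripper_width: 0.0469
```

apply_moves --pt "-0.0007 0 0 0 0 0" --pt "-0.0014 0 0 0 0 0" --pt "-0.0021 0 0 0 0 0" --pt "-0.0028 0 0 0 0 0" --pt "-0.0035 0 0 0 0 0" --pt "-0.0042 0 0 0 0 0" --pt "-0.0049 0 0 0 0 0" --pt "-0.0056 0 0 0 0 0" --pt "-0.0063 0 0 0 0 0" --pt "-0.007 0 0 0 0 0"

```text
time: 20.9
tcp_pos: [0.5863, 0.0621, 0.0351]
tcp_rot: [0.0, 0.994, -0.107, 0.0]
contact_force: [-2.6, -0.9, -0.5]
gripper_width: 0.047
```

```bash
python3 m.py w21; python3 dep.py w21
```

```text
w21 21.1 F [-2.68 -2.78 -2.93 -2.9 ] -2.82 x mm 45.73 Fz -0.58
w21 [111.98  94.65 112.19  94.82  77.85  80.4 ] rel -17.33 -17.37
```

View pics/w21.png

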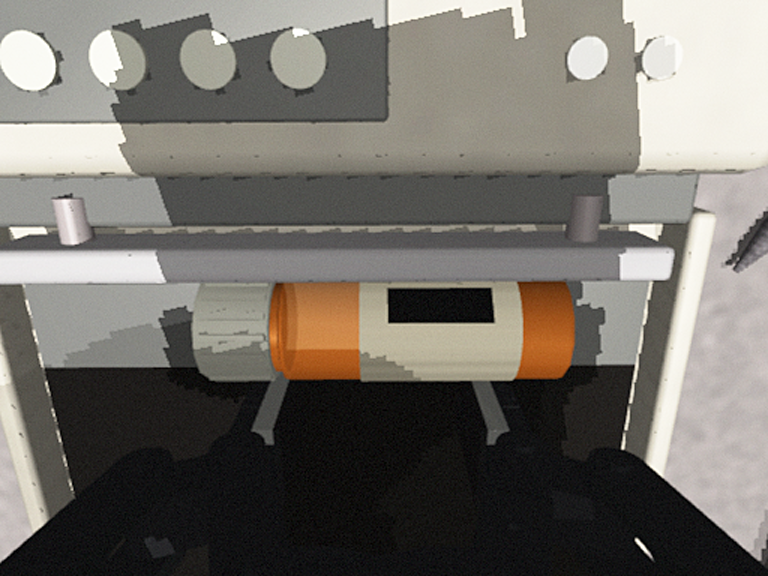

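The bar is coming out, with 0.6 mm left and the bottle following squarely. I'll continue slowly.

apply_moves --pt "-0.0007 0 0 0 0 0" --pt "-0.0014 0 0 0 0 0" --pt "-0.0021 0 0 0 0 0" --pt "-0.0028 0 0 0 0 0" --pt "-0.0035 0 0 0 0 0" --pt "-0.0042 0 0 0 0 0" --pt "-0.0049 0 0 0 0 0" --pt "-0.0056 0 0 0 0 0" --pt "-0.0063 0 0 0 0 0" --pt "-0.007 0 0 0 0 0"

```text
time: 22.1
tcp_pos: [0.5853, 0.0624, 0.0352]
tcp_rot: [0.0, 0.994, -0.107, 0.0]
contact_force: [0.1, 0.8, 0.4]
gripper_width: 0.047
```

```bash
python3 m.py w22; python3 dep.py w22
```

```text
w22 22.3 F [-0.28  0.04 -0.18  0.48] 0.01 x mm 44.64 Fz -0.41
w22 [111.91  94.06 112.16  94.23  77.35  79.88] rel -17.84 -17.93
```

apply_moves --pt "-0.0007 0 0 0 0 0" --pt "-0.0014 0 0 0 0 0" --pt "-0.0021 0 0 0 0 0" --pt "-0.0028 0 0 0 0 0" --pt "-0.0035 0 0 0 0 0" --pt "-0.0042 0 0 0 0 0" --pt "-0.0049 0 0 0 0 0" --pt "-0.0056 0 0 0 0 0" --pt "-0.0063 0 0 0 0 0" --pt "-0.007 0 0 0 0 0"

```text
time: 23.3
tcp_pos: [0.584, 0.0626, 0.035]
tcp_rot: [0.0, 0.994, -0.107, -0.0]
contact_force: [-0.8, 0.2, -0.6]
gripper_width: 0.0466
```

```bash
python3 m.py w23; python3 dep.py w23
```

```text
w23 23.5 F [ 0.71  0.67  0.84 -0.3 ] 0.48 x mm 43.47 Fz -0.36
w23 [111.89  94.05 112.32  94.2   77.5   79.92] rel -17.84 -18.12
```

View pics/w23.png

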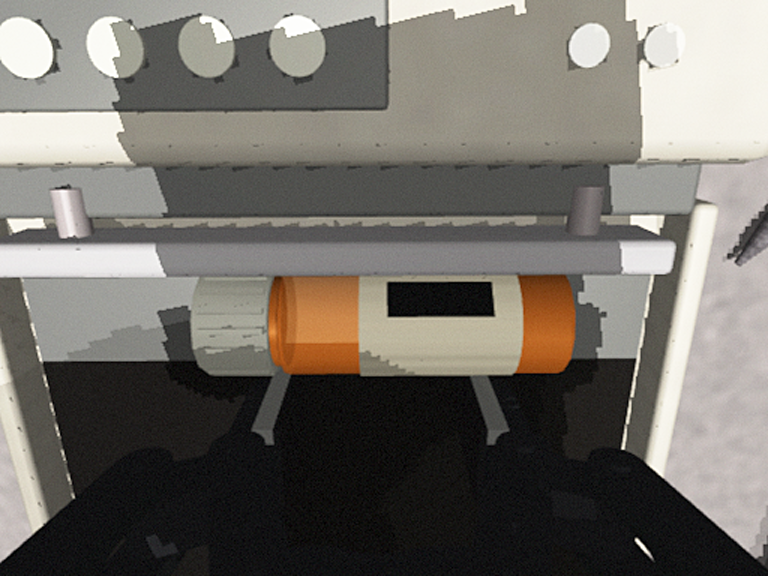

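The bar is fully out and the fingers are leaving the bottle, which stays put and square. I'll retreat.

apply_moves --pt "-0.01 0 0 0 0 0" --pt "-0.03 0 0 0 0 0" --pt "-0.06 0 0 0 0 0" --pt "-0.1 0 0 0 0 0" --pt "-0.14 0 0 0 0 0" --pt "-0.18 0 0 0 0 0" --pt "-0.22 0 0 0 0 0" --pt "-0.26 0 0 0 0 0" --pt "-0.28 0 0 0 0 0" --pt "-0.28 0 0 0 0 0"

```text
time: 24.5
tcp_pos: [0.5427, 0.0717, 0.035]
tcp_rot: [0.0, 0.994, -0.107, 0.0]
contact_force: [-1.0, 0.0, 0.7]
gripper_width: 0.0472
```

apply_moves --pt "0 0 -0.1 0 0 0" --pt "0 0 -0.25 0 0 0" --pt "0 0 -0.4 0 0 0" --pt "0 0 -0.55 0 0 0" --pt "0 0 -0.65 0 0 0" --pt "0 0 -0.7 0 0 0" --pt "0 0 -0.7 0 0 0"

```text
time: 25.2
tcp_pos: [0.5437, 0.0715, 0.1411]
tcp_rot: [0.0, 0.994, -0.107, 0.001]
contact_force: [-0.4, 0.4, -0.4]
gripper_width: 0.0469
```

Run:
```python
from h import *
from rig import bot
d=bot.snapshot("wrist");np.savez("wristF.npz",**d);cv2.imwrite("pics/wF.png",cv2.resize(d["color"],(768,576),interpolation=cv2.INTER_CUBIC))
d=bot.snapshot("scene");np.savez("sceneF.npz",**d);crop(d,165,150,325,270,5,"sF.png")
s=bot.state();print(s["tcp_pos"],s["contact_force"])
```

```text
[0.54267834 0.07162093 0.13917236] [ 0.0892223  -0.04588822  0.62038666]
```

View pics/wF.png

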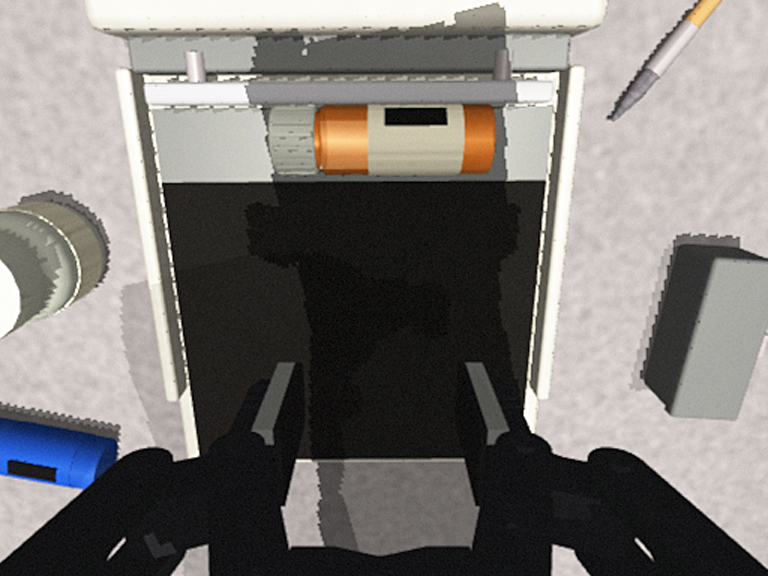

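View pics/sF.png

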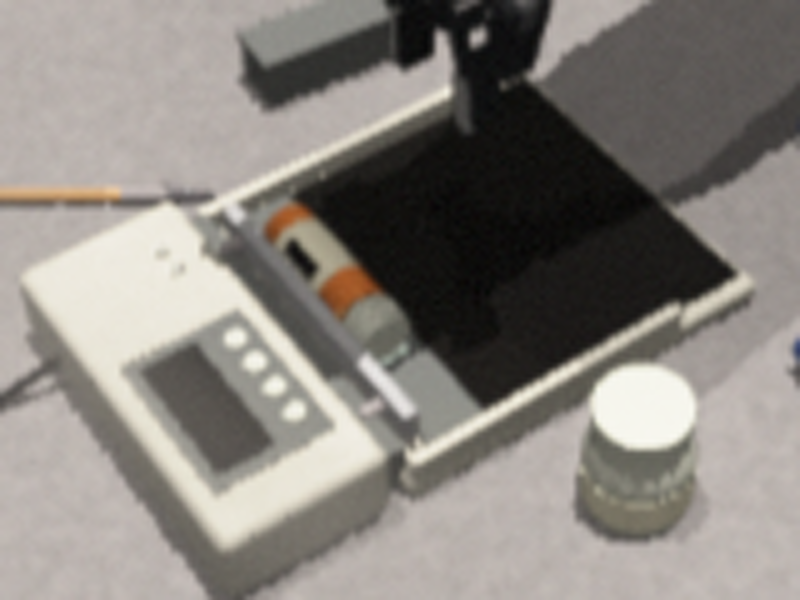

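Run:
```python
from h import *
d=dict(np.load("wristF.npz"));a=np.radians(-12.3);ax=np.array([np.cos(a),np.sin(a),0]);ay=np.array([-np.sin(a),np.cos(a),0]);o=[.5442,.0836,0]
f=lambda x,y,z:(lambda p:(round((p-o)@ax*1000,1),round((p-o)@ay*1000,1)))(onz(d,(x+.5)/1.5-.5,(y+.5)/1.5-.5,z))
for n,p in dict(rearcap=(290,175,.031),rearbase=(470,174.5,.031),endcap=(269,140,.033),endbase=(496,140,.033),barL=(145,104,.041),barR=(553,102,.041),matL=(165,183,.016),matR=(545,182,.016)).items():print(n,f(*p))
```

```text
rearcap (np.float64(54.7), np.float64(28.4))
rearbase (np.float64(54.9), np.float64(-53.0))
endcap (np.float64(70.1), np.float64(36.5))
endbase (np.float64(70.1), np.float64(-63.3))
barL (np.float64(85.1), np.float64(85.3))
barR (np.float64(85.8), np.float64(-84.1))
matL (np.float64(49.1), np.float64(91.6))
matR (np.float64(49.5), np.float64(-92.1))
```

The bottle's axis is at x≈69.8 mm (home is 70) and y≈-13 mm. It is square within about 0.3° and the bar is out. Handing in.

```bash
python3 -c "
from rig import bot
print(bot.hand_in())"
```

```text
the job is handed in; nothing more can be done
None
```

The reading was taken and the job is handed in; `hand_in` reports no verdict.

**What I did:** I rolled the amber bottle about 106 mm over the mat with both fingers and squared it against the trigger bar. I pressed the bar about 1.7 mm in, with the push on the bottle at about 8 N, and held it there for over 1 s. Then I released at about 1 mm/s and backed the gripper away.

**Last checks:**
- **Bar:** back at its starting position within measuring error.
- **Bottle position:** axis about 69.8 mm ahead of the reader's origin (home is 70 mm) and about 13 mm to one side of the window's middle, against the 25 mm allowed.
- **Squareness:** within roughly 0.3° of the bar.
- **Contact:** the gripper was clear of everything, and the pot, slide box and brush looked unmoved in the images.

No check failed. The one uncertainty is bar depth: the camera gave 1.74 mm and the force 1.7–1.8 mm only if the push was about 1.3 times the force on the bar, the low end of the stated range.

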